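# Release and push off the cover of a terminal box

## Task

Open the terminal box on the bench: press its orange snap tab fully down with the fingertips, then gently push the released white cover, best by its raised rear wall, along the grey plate past the tab until it stands completely clear of the row of terminals, still flat on the plate. Only press and push: do not squeeze or lift the cover, leave the things round the box where they are, and finish clear of everything.

Things in the scene. Friction and masses are not known exactly. Their poses are not given: they have to be found in the camera images.
- unit: Terminal box, fixed: grey plate 116 (x) x 286 (y, -68 to +218) x 5 mm with a black strip of brass terminals (y -42 to +40, 13 mm above the plate) between black rails (x +-35 to 48, 11 mm above the plate). Origin at bench level under the cover's seat centre, z up; +y is the way the cover slides off, past the tab. Rail lips hold the seated cover down; the plate is bare beyond the tab.
- cover: White loose cover over the terminals, 80 (x, over flanges) x 100 (y) x 46 mm, 0.12 kg. Origin: centre of underside, 5 mm above the bench; axes as the unit's. Body 64 mm wide, roof 32 mm above its underside; front wall (y +50) ends 12 mm above the plate. Slides with about 1 N; handle with less than 18 N. Clear of the terminals once 92 mm or more along +y from its seat.
- push_face (a point): Middle of the cover's flat rear push face, to be pushed towards +y (y -50, 34 mm above the cover's underside, 39 mm above the bench); moves with it. The rear wall is 64 mm wide, 8 mm thick and stands from 18 to 46 mm above the underside, 14 mm higher than the roof; below it the end is open and the terminals (18 mm above the bench) pass under.
- tab_top (a point): Centre of the top of the orange snap tab, a block 40 (x) x 43 (y) mm at unit x 0, y +73.5 mm, 2 mm in front of the cover's front end. The top is 23 mm above the bench when the tab is up and 11 mm when fully down; moves with the tab.
- snap_tab (a joint): Travel of the orange tab, m: 0 up (it blocks the cover's front wall), 0.012 fully down against a firm stop, straight down. It takes about 4 N to move and stays where it is pressed, it does not spring back; the cover passes from about 0.007 on.
- yellow_driver: Precision screwdriver with yellow handle, 14x160x13 mm, lying beside the near side of the box, along it; origin at the centre of its underside; loose, to be left alone.
- screw_dish: Round pale screw dish, 62 mm across, 10 mm high, beside the far side of the box; origin at the centre of its underside; loose, to be left alone.
- reel: Solder reel, black flanges, 48 mm across, 30 mm high, standing flat beside the far side of the box; origin at the centre of its underside; loose, to be left alone.
- jar: Clear jar with yellow lid, 56 mm across, 70 mm high, on the bench to the right; origin at the centre of its underside; loose, to be left alone.
- battery: Flat dark phone battery, 96x42x5 mm, on the bench to the right; origin at the centre of its underside; loose, to be left alone.
- blue_mug: Blue and white mug, 78x112x92 mm, on the bench to the right; origin at the centre of its underside; loose, to be left alone.
Things that resemble listed ones, but are neither listed nor needed, are in the scene too. There is more than one size of the cover; the job needs the largest.

How it is judged:
On the way, in this order (a step that is already met when the one before it is completed fails the run):
1. the orange tab is pressed down while the cover is still on its seat (value of joint snap_tab above 0.009 m and y of cover in the frame of unit below 0.01 m), for 0.1 s.
2. the cover is pushed clear of the terminals (y of cover in the frame of unit above 0.092 m), for 0.1 s.
At the end, for the whole second after the job is handed in: The tab is down (at least 9 of its 12 mm) and the cover rests at least 92 mm beyond its seat (its rear past the last terminal) and not beyond the plate, within 50 mm of the plate's middle line, lying flat on it (within 4 mm in height and 0.08 rad), at rest (value of joint snap_tab above 0.009 m and y of cover in the frame of unit between 0.092 and 0.218 m and x of cover in the frame of unit between -0.05 and 0.05 m and z of cover in the frame of unit between 0.001 and 0.01 m and angle between cover's own z axis and vertical below 0.08 rad and linear speed of cover below 0.01 m/s); the robot touches nothing.
It fails at once if the cover is lifted (more than 12 mm) or tipped up (more than 0.35 rad) (z of cover in the frame of unit above 0.017 m or angle between cover's own z axis and vertical above 0.35 rad).
It fails at once if the fingers squeeze or shove the cover with more than 18 N (contact force between the fingers and cover above 18 N).
It fails at once if one of the loose things round the box is moved (more than 15 mm) (distance of any of yellow_driver, screw_dish, reel, jar, battery, blue_mug from where it was at the start of the episode above 0.015 m).
It also fails if it takes over 42 s, if anything falls off the work surface, if the arm or the gripper's body presses on something with over 40 N, if the wrist force passes 120 N, or if a joint passes its speed limit or range.

## Robot

A 6-joint arm with a two-finger parallel gripper is mounted at the origin on a cart in front of the work surface, level with it; the furniture and walls round the work are solid. World frame = base frame: x ahead of the robot, y to its left, z up, the work surface at z = 0. Lengths are in m, angles in rad, forces in N, time in s.
With the tool pointing down it reaches from about 0.325 to 0.775 m from the base axis. Payload 9.3 kg.
Tool frame: the origin (TCP) lies midway between the tips of the shut fingers; the grasp point (between the pads) lies 19 mm behind it; z points along the fingers, y is the line along which they close (so a half turn about z gives the same grasp; the last joint's range is limited). The gripper opens to 85 mm and grips with 20 to 120 N. Pads are 22 mm wide; open, the fingers measure 114 mm over their backs; the gripper's body (76 mm by 85 mm) begins 54 mm behind the grasp point. The pads swing forward as they close: fully open they stand 13 mm farther back than shut.
Start: joints at [0.952, 0.259, 0.021, 1.334, 0, 1.418], TCP at [0.247, 0.491, 0.231] pointing down, gripper open.
Joint ranges: [-3.04, 3.04], [-0.91, 1.82], [-1.04, 1.36], [-1.92, 1.95], [-1.52, 1.45], [-3.14, 3.14]. Speed limits (rad/s): [2.22, 2.22, 2.79, 3.14, 3.14, 3.14].

## Interface

Orientations are given as a unit quaternion [x, y, z, w].
In Python, from bench import read_state, snapshot, calibration, hand_in gives the robot as it stands.
- The arm moves only by the shell command python3 -m inch 'ROWS' [FORCE]. ROWS is JSON, a list of rows, each a list of 3 entries, a list of its own where there are three numbers: the opening, from 0 (shut) to 1 (fully open), then the shift along the tool's x, y, z normalised to -1 to 1, where 1 is 0.6 m, then the turn, a rotation vector about the tool's x, y, z normalised to -1 to 1, where 1 is 180 degrees. A call has 1 to 12 rows; each row is the pose to reach, as a shift and turn from the pose commanded when the call began, along the tool's axes at that moment, turning the shorter way round; what a row does not reach only later rows make up. A row lasts 1/8 s, in which the tool goes at most 62.5 mm and 10.7 degrees, less where a joint would pass 70% of its speed; a pose out of reach is approached as far as the arm can. A call with a number of a shift or a turn outside -1 to 1 is refused whole. A call with a gripper value outside its range is refused whole. The fingers move at their own pace and stop on an object; FORCE is the grip in N (left out, the last holds). Time passes only in rows, so rows that repeat a pose let the fingers close. It gives the time, the measured TCP pose, the force, the opening and the grip force at its end, in the units of the state.
- read_state(): the state, without advancing time (a new reading comes with each control period).
- snapshot(name): name is "side" or "top" or "wrist"; returns (picture, depth): 420x560x3 uint8, red, green, blue; 420x560 float32, m along the optical axis (not along the pixel's ray), 0 where there is no reading.
- calibration(name): a dict with "camera_matrix" (3x3 intrinsics, pixels), "camera_from_world" (4x4, takes a point from world to camera coordinates). Camera axes: x right, y up, looking along -z (the intrinsics and any distortion apply to the point x, -y, -z); pixel columns grow to the right and rows downward; lengths in m; the calibration is good to about 2 mm. A picture is of the moment at which its call begins: read the wrist's pose just before it. calibration takes no time and is no camera call; for the wrist camera it gives the pose at the moment of the call.
- hand_in(): hands the job in; it is judged then, once.
The state is a dict: "time": time; "q": joint angles; "joint_velocities": joint speeds; "joint_efforts": joint torques, N m; "tcp_pos": TCP position; "ee_rot": TCP orientation; "ft_force": force on the tool from outside, world axes, zero at the start; "wrist_torque": the same for the moment, N m; "gripper_width": finger opening in m; "grip_force": force on a finger pad.
Only numpy, scipy, OpenCV 4.12 (cv2) and the standard library are available. Lean on these libraries where they do the work, as an engineer would, in place of code of your own. Each camera call takes 0.05 s, during which the arm holds its last target. There are 200 camera calls.

## Working session

There is one attempt and no reset: what is moved stays moved. The work goes in short steps, Python scripts to look and compute and a shell command to move; the robot and the scene stay as the last step left them, time stands still between calls to the robot, and variables do not carry over. Pictures are saved under pics/ and viewed, at most 10 in all, crops included, and the job is handed in when it is done.

```bash
mkdir -p pics; python3 - <<'E'
from bench import *
import cv2,numpy as np
s=read_state();print(s['time'],s['tcp_pos'],s['ee_rot'],s['gripper_width'])
for n in('top','side'):
    p,d=snapshot(n);cv2.imwrite(f'pics/{n}0.png',p[:,:,::-1]);np.save(f'pics/{n}0.npy',d)
    c=calibration(n);print(n,c)
E
```

```text
0.0 [0.24687028 0.49115435 0.23065716] [ 2.30796395e-01  9.73001821e-01 -6.45539168e-04 -2.51529838e-04] 0.08547489629518124
top {'camera_matrix': array([[525.66820975,   0.        , 276.80091331],
       [  0.        , 525.66820975, 214.34364558],
       [  0.        ,   0.        ,   1.        ]]), 'camera_from_world': array([[ 1.27404513e-02, -9.99915069e-01,  2.74524959e-03,
         1.31755586e-01],
       [ 9.83286793e-01,  1.30271523e-02,  1.81596738e-01,
        -5.14311728e-01],
       [-1.81617077e-01,  3.85743275e-04,  9.83369253e-01,
        -1.44872701e+00],
       [ 0.00000000e+00,  0.00000000e+00,  0.00000000e+00,
         1.00000000e+00]])}
side {'camera_matrix': array([[502.61317749,   0.        , 279.53659967],
       [  0.        , 502.61317749, 202.47360745],
       [  0.        ,   0.        ,   1.        ]]), 'camera_from_world': array([[-0.99936819, -0.03217277, -0.01510399,  0.52289178],
       [ 0.00728083, -0.60126984,  0.79901287,  0.0229943 ],
       [-0.03478803,  0.79839808,  0.6011242 , -1.71024131],
       [ 0.        ,  0.        ,  0.        ,  1.        ]])}
```

View pics/top0.png

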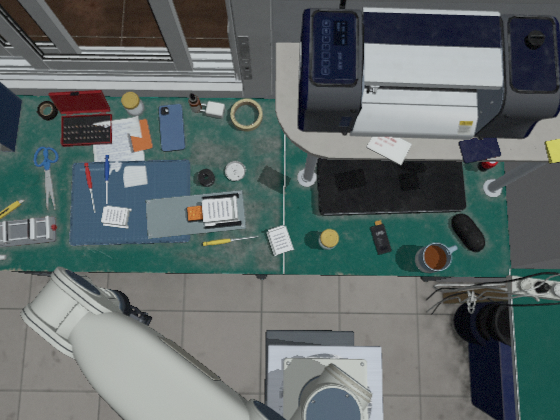

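View pics/side0.png

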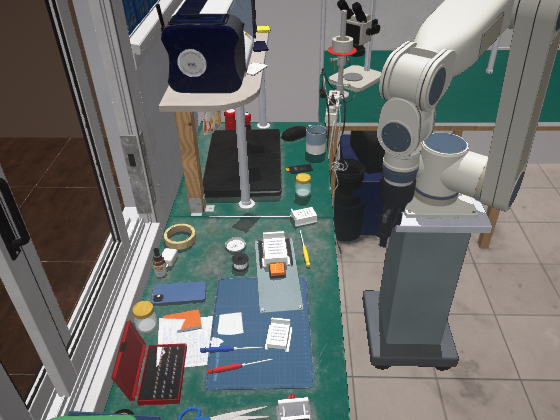

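Top view: plate runs x 147–243 px, with the orange tab at (194,213) and the white cover at (221,209). The cover slides to the left in the image (world +y). The small covers at (115,216) and (278,240) are decoys. The driver lies at (228,240), the reel at (206,177) and the dish at (235,171).

```bash
cat > h.py <<'E'
import cv2,numpy as np
from bench import *
def cloud(d,c):
    K=c['camera_matrix'];v,u=np.mgrid[:d.shape[0],:d.shape[1]]
    P=np.stack([(u-K[0,2])/K[0,0]*d,-(v-K[1,2])/K[1,1]*d,-d,np.ones_like(d)],-1)
    return (P@np.linalg.inv(c['camera_from_world']).T)[...,:3]
E
python3 - <<'E'
from h import *
p=cv2.imread('pics/top0.png');d=np.load('pics/top0.npy');W=cloud(d,calibration('top'))
hsv=cv2.cvtColor(p,cv2.COLOR_BGR2HSV)
roi=np.zeros(d.shape,bool);roi[185:240,142:250]=1
o=roi&(hsv[...,0]<18)&(hsv[...,1]>150)&(hsv[...,2]>120)
w=roi&(hsv[...,1]<40)&(hsv[...,2]>200)
for n,m in(('tab',o),('cover',w)):
    q=W[m];print(n,m.sum(),q.mean(0),q.min(0),q.max(0),cv2.minAreaRect((q[:,:2]*1000).astype(np.float32)))
print(hsv[220,165],W[220,165],W[205,165])
m=roi&(abs(W[...,2]-.005)<.012)&(hsv[...,1]<60)&(hsv[...,2]>100)
q=W[m];print(m.sum(),cv2.minAreaRect((q[:,:2]*1000).astype(np.float32)))
cv2.imwrite('pics/c.png',cv2.resize(p[150:260,130:300],None,fx=4,fy=4,interpolation=cv2.INTER_CUBIC))
E
```

```text
tab 182 [0.51902678 0.37673461 0.02231407] [0.49935435 0.35688355 0.01484672] [0.53953856 0.39993383 0.03365697] ((518.8370971679688, 377.3652648925781), (39.78110122680664, 41.755767822265625), 6.100357532501221)
cover 446 [0.52617518 0.30875087 0.03603316] [0.4458197  0.25279157 0.00147471] [0.56129147 0.35115187 0.05428494] ((502.90045166015625, 302.1878356933594), (116.00860595703125, 96.61699676513672), 1.0830767154693604)
[ 95  33 141] [0.49994416 0.4654421  0.0005614 ] [0.54403098 0.46699997 0.00398563]
2807 ((521.4189453125, 371.0682373046875), (164.6873779296875, 303.750732421875), 2.5669326782226562)
```

View pics/c.png

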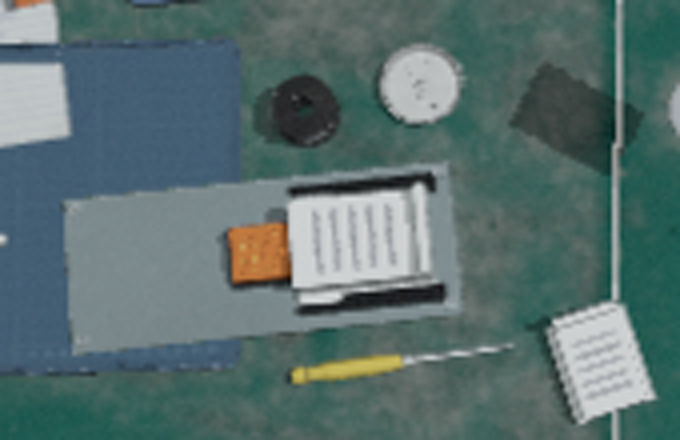

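Crop shows plate corners at about (65,202), (75,352), (447,164), (461,312); yaw is a few degrees. The cover's rear wall is at the right (x≈420), the reel and dish are above and the driver below.

```bash
cat >> h.py <<'E'
def ray(u,v,z,c):
    K=c['camera_matrix'];M=np.linalg.inv(c['camera_from_world'])
    r=M[:3,:3]@[(u-K[0,2])/K[0,0],-(v-K[1,2])/K[1,1],-1];o=M[:3,3]
    return o+r*(z-o[2])/r[2]
def fit(A,B): # 2D rigid B=R A+t
    a=A.mean(0);b=B.mean(0);X=A-a;Y=B-b
    th=np.arctan2((X[:,0]*Y[:,1]-X[:,1]*Y[:,0]).sum(),(X*Y).sum())
    R=np.array([[np.cos(th),-np.sin(th)],[np.sin(th),np.cos(th)]]);t=b-R@a
    return th,R,t,B-(A@R.T+t)
E
python3 - <<'E'
from h import *
from scipy.spatial.transform import Rotation as R
c=calibration('top')
B=np.array([ray(130+(u+.5)/4-.5,150+(v+.5)/4-.5,.005,c)[:2] for u,v in((65,202),(75,352),(447,164),(461,312))])
A=np.array([(58,218),(-58,218),(58,-68),(-58,-68)])/1000
th,Rm,t,res=fit(A,B);print(th,t,res*1000)
for n,p in(('tab',(0,.0735)),('push',(0,-.05))):print(n,Rm@p+t)
s=read_state();T=R.from_quat(s['ee_rot']);print(T.as_matrix().round(4))
E
```

```text
0.11694648070554266 [0.5272981  0.30261545] [[-1.77606815 -2.19473563]
 [ 2.43808619 -2.34598714]
 [-2.76960673  1.97767083]
 [ 2.10758868  2.56305194]]
tab [0.51872211 0.37561341]
push [0.53313211 0.25295697]
[[-8.935e-01  4.491e-01 -6.000e-04]
 [ 4.491e-01  8.935e-01 -9.000e-04]
 [ 2.000e-04 -1.100e-03 -1.000e+00]]
```

```bash
python3 -m inch '[[0,[-0.491,0.032,0.083],[0,0,0.314]],[0,[-0.491,0.032,0.083],[0,0,0.314]],[0,[-0.491,0.032,0.083],[0,0,0.314]],[0,[-0.491,0.032,0.083],[0,0,0.314]],[0,[-0.491,0.032,0.083],[0,0,0.314]],[0,[-0.491,0.032,0.083],[0,0,0.314]],[0,[-0.491,0.032,0.083],[0,0,0.314]],[0,[-0.491,0.032,0.083],[0,0,0.314]],[0,[-0.491,0.032,0.083],[0,0,0.314]],[0,[-0.491,0.032,0.083],[0,0,0.314]]]'
python3 - <<'E'
from h import *
from scipy.spatial.transform import Rotation as R
c=calibration('wrist');p,d=snapshot('wrist');np.save('pics/w.npy',d);np.save('pics/wc.npy',c,allow_pickle=True)
cv2.imwrite('pics/w.png',p[:,:,::-1])
s=read_state();print(s['time'],s['tcp_pos'],s['q'],s['ft_force']);print(R.from_quat(s['ee_rot']).as_matrix().round(4))
E
```

```text
time: 1.35
tcp_pos: [0.5185, 0.3766, 0.1818]
ee_rot: [0.664, 0.748, 0.0, 0.0]
ft_force: [-0.6, 0.1, -1.3]
gripper_width: -0.0001
grip_force: 0.0
1.4 [0.51852092 0.37656334 0.18173942] [ 4.97283428e-01  4.30541302e-01  1.53648552e-01  1.29354194e+00
 -1.57100543e-06  1.94855642e+00] [-0.23629515 -0.1590114   0.07073067]
[[-1.192e-01  9.929e-01  3.000e-04]
 [ 9.929e-01  1.192e-01  2.000e-04]
 [ 1.000e-04  3.000e-04 -1.000e+00]]
```

View pics/w.png

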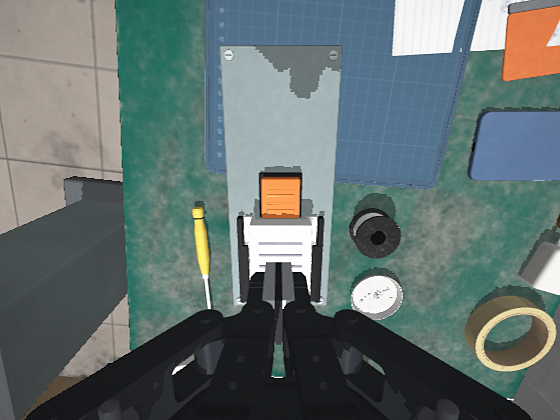

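Wrist view: the tab is at about (280,195), with the plate's front corners at (221,47) and (341,46). The tool is squarely aligned with the box.

```bash
python3 - <<'E'
from h import *
p=cv2.imread('pics/w.png');c=np.load('pics/wc.npy',allow_pickle=True).item();W=cloud(np.load('pics/w.npy'),c)
h=cv2.cvtColor(p,cv2.COLOR_BGR2HSV);o=(h[...,0]<18)&(h[...,1]>150)&(h[...,2]>190);o[:,310:]=0;o[:165]=0;o[225:]=0;o[:,:255]=0
q=W[o];q=q[q[:,2]>.015];print(len(q),np.median(q[:,2]),cv2.minAreaRect((q[:,:2]*1000).astype(np.float32)))
B=np.array([ray(u,v,.005,c)[:2] for u,v in((340.5,46),(221,47))]);print(B,np.arctan2(*(B[0]-B[1])[::-1]))
w=(h[...,1]<40)&(h[...,2]>190);w[:,320:]=0;w[:218]=0;w[272:]=0;w[:,:245]=0
q=W[w];print('cover',len(q),np.percentile(q,[2,50,98],axis=0))
E
```

```text
1322 0.0225997831655734 ((517.4193115234375, 408.6916198730469), (38.81395721435547, 99.135498046875), 8.007179260253906)
[[0.56065747 0.52514163]
 [0.44983498 0.51101835]] 0.12675725410314875
cover 2800 [[0.48987797 0.30057226 0.008916  ]
 [0.52705074 0.33142478 0.03651794]
 [0.56433093 0.35441034 0.0382189 ]]
```

```bash
python3 -m inch '[[0,[0,0.002,0.1],[0,0,0]],[0,[0,0.002,0.2],[0,0,0]],[0,[0,0.002,0.24],[0,0,0]],[0,[0,0.002,0.256],[0,0,0]],[0,[0,0.002,0.264],[0,0,0]],[0,[0,0.002,0.27],[0,0,0]],[0,[0,0.002,0.276],[0,0,0]],[0,[0,0.002,0.28],[0,0,0]],[0,[0,0.002,0.283],[0,0,0]],[0,[0,0.002,0.283],[0,0,0]]]'
```

```text
time: 2.65
tcp_pos: [0.5204, 0.3766, 0.0118]
ee_rot: [0.664, 0.748, 0.0, 0.0]
ft_force: [1.7, 1.1, 2.5]
gripper_width: -0.0002
grip_force: 1.3
```

```bash
python3 -m inch '[[0,[0,0,0.002],[0,0,0]],[0,[0,0,0.004],[0,0,0]],[0,[0,0,0.004],[0,0,0]],[0,[0,0,0.004],[0,0,0]]]'
```

```text
time: 3.15
tcp_pos: [0.5205, 0.3767, 0.0109]
ee_rot: [0.664, 0.748, 0.001, 0.0]
ft_force: [-2.1, -0.9, 16.8]
gripper_width: -0.0001
grip_force: 8.2
```

```bash
python3 -m inch '[[0,[0,0,-0.08],[0,0,0]],[0,[0,0,-0.155],[0,0,0]],[0,[-0.08,0,-0.165],[0,0,0]],[0.3,[-0.18,0,-0.165],[0,0,0]],[0.3,[-0.264,0,-0.165],[0,0,0]],[0.3,[-0.264,0,-0.165],[0,0,0]],[0.3,[-0.264,0,-0.1],[0,0,0]],[0.3,[-0.264,0,-0.06],[0,0,0]],[0.3,[-0.264,0,-0.04],[0,0,0]],[0.3,[-0.264,0,-0.04],[0,0,0]],[0.3,[-0.264,0,-0.04],[0,0,0]]]'
python3 - <<'E'
from h import *
p,d=snapshot('side');a=p[215:320,220:340,::-1];p,d=snapshot('top');b=p[185:250,140:260,::-1]
a=cv2.resize(a,(480,420));b=cv2.resize(b,(780,420))[:, :]
cv2.imwrite('pics/d.png',cv2.resize(np.hstack([a,b]),(800,267)))
E
```

```text
time: 4.53
tcp_pos: [0.5393, 0.2195, 0.0341]
ee_rot: [0.664, 0.748, 0.001, 0.0]
ft_force: [0.9, 0.3, -0.4]
gripper_width: 0.026
grip_force: 0.0
```

View pics/d.png

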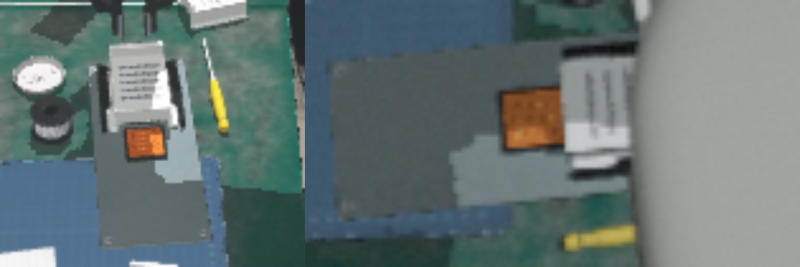

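Fingers stand behind the cover's rear wall, centred on it; the tab looks down. Lower slightly and push gently.

```bash
python3 -m inch '[[0.3,[0.012,0,0.006],[0,0,0]],[0.3,[0.022,0,0.006],[0,0,0]],[0.3,[0.027,0,0.006],[0,0,0]],[0.3,[0.031,0,0.006],[0,0,0]],[0.3,[0.035,0,0.006],[0,0,0]],[0.3,[0.039,0,0.006],[0,0,0]],[0.3,[0.043,0,0.006],[0,0,0]],[0.3,[0.047,0,0.006],[0,0,0]],[0.3,[0.051,0,0.006],[0,0,0]],[0.3,[0.055,0,0.006],[0,0,0]]]'
python3 - <<'E'
from h import *
p,d=snapshot('side');cv2.imwrite('pics/e.png',cv2.resize(p[205:320,210:340,::-1],None,fx=4,fy=4))
E
```

```text
time: 5.88
tcp_pos: [0.5349, 0.252, 0.0297]
ee_rot: [0.664, 0.748, -0.0, 0.0]
ft_force: [0.7, -0.8, 0.0]
gripper_width: 0.0255
grip_force: 0.3
```

View pics/e.png

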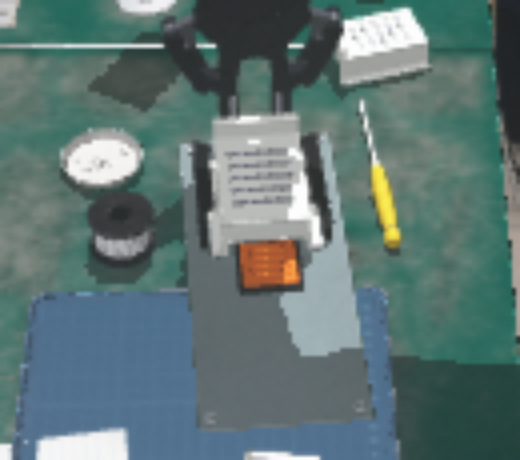

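The cover has begun to move over the pressed tab and is straight; continue.

```bash
python3 -m inch '[[0.3,[0.006,0,0],[0,0,0]],[0.3,[0.014,0,0],[0,0,0]],[0.3,[0.022,0,0],[0,0,0]],[0.3,[0.03,0,0],[0,0,0]],[0.3,[0.038,0,0],[0,0,0]],[0.3,[0.046,0,0],[0,0,0]],[0.3,[0.054,0,0],[0,0,0]],[0.3,[0.062,0,0],[0,0,0]],[0.3,[0.07,0,0],[0,0,0]],[0.3,[0.078,0,0],[0,0,0]],[0.3,[0.086,0,0],[0,0,0]]]'
```

```text
time: 7.3
tcp_pos: [0.5288, 0.3034, 0.0297]
ee_rot: [0.664, 0.748, 0.0, 0.0]
ft_force: [0.1, 0.1, 0.2]
gripper_width: 0.0255
grip_force: 0.3
```

```bash
python3 -m inch '[[0.3,[0.008,0,0],[0,0,0]],[0.3,[0.016,0,0],[0,0,0]],[0.3,[0.024,0,0],[0,0,0]],[0.3,[0.032,0,0],[0,0,0]],[0.3,[0.04,0,0],[0,0,0]],[0.3,[0.048,0,0],[0,0,0]],[0.3,[0.056,0,0],[0,0,0]],[0.3,[0.064,0,0],[0,0,0]],[0.3,[0.072,0,0],[0,0,0]],[0.3,[0.08,0,0],[0,0,0]],[0.3,[0.084,0,0],[0,0,0]],[0.3,[0.086,0,0],[0,0,0]]]'
python3 - <<'E'
from h import *
p,d=snapshot('side');cv2.imwrite('pics/f.png',cv2.resize(p[205:320,210:340,::-1],None,fx=4,fy=4))
E
```

```text
time: 8.8
tcp_pos: [0.5226, 0.3545, 0.0297]
ee_rot: [0.664, 0.748, -0.0, 0.0]
ft_force: [-0.2, -1.0, 0.5]
gripper_width: 0.0255
grip_force: 0.3
```

View pics/f.png

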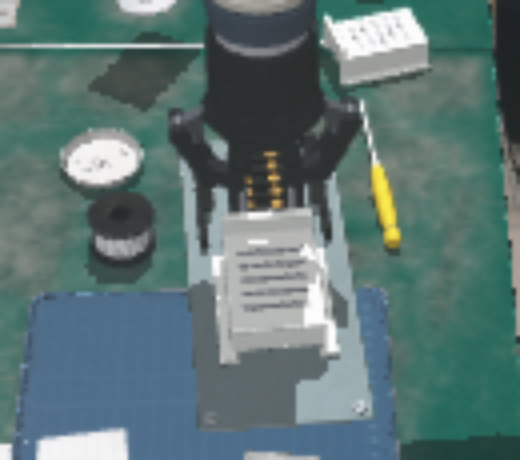

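The cover is past the terminals, flat and straight. Back off, rise, and measure.

```bash
python3 -m inch '[[0.3,[-0.02,0,0],[0,0,0]],[0.3,[-0.04,0,0],[0,0,0]],[0.3,[-0.04,0,-0.1],[0,0,0]],[0.3,[-0.04,0,-0.2],[0,0,0]],[0.3,[-0.1,0,-0.25],[0,0,0]],[0.3,[-0.2,0,-0.3],[0,0,0]],[0.3,[-0.2,0,-0.3],[0,0,0]],[0.3,[-0.2,0,-0.3],[0,0,0]],[0.3,[-0.2,0,-0.3],[0,0,0]]]'
python3 - <<'E'
from h import *
c=calibration('wrist');p,d=snapshot('wrist');np.save('pics/g.npy',d);W=cloud(d,c)
cv2.imwrite('pics/g.png',p[:,:,::-1])
m=(W[...,2]>.030)&(W[...,2]<.06)&(p.min(-1)>150)&(abs(W[...,0]-.515)<.07)&(abs(W[...,1]-.4)<.12)
q=W[m];th=.12;U=np.array([[np.cos(th),-np.sin(th)],[np.sin(th),np.cos(th)]]);l=(q[:,:2]-[.5275,.3026])@U
print(m.sum(),np.percentile(l,[1,50,99],axis=0),np.percentile(q[:,2],[2,50,98]))
roof=q[abs(q[:,2]-.037)<.004];A=np.c_[roof[:,:2],np.ones(len(roof))];print('slopes',np.linalg.lstsq(A,roof[:,2],rcond=None)[0])
E
```

```text
time: 9.98
tcp_pos: [0.5364, 0.2356, 0.2088]
ee_rot: [0.664, 0.748, -0.001, -0.0]
ft_force: [0.1, 0.5, 0.4]
gripper_width: 0.0255
grip_force: 0.0
3760 [[-0.0276159   0.06268801]
 [ 0.00370753  0.08624318]
 [ 0.03479573  0.11001479]] [0.03480876 0.03668993 0.05129834]
slopes [ 0.00241317 -0.00065951  0.03548188]
```

View pics/g.png

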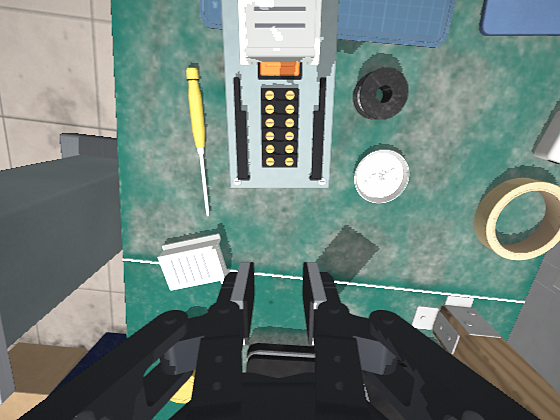

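The cover is well clear of all the terminals: its rear edge is at unit y ≈ +62 mm, so it sits about 112 mm off its seat. It lies flat, and the tab shows down beside it. The neighbours look undisturbed.

```bash
python3 -c "
from bench import *
print(hand_in())"
```

```text
the job is handed in; nothing more can be done
None
```

I pressed the tab fully down, pushed the cover about 112 mm off its seat so it lies flat and clear of the terminals, moved the arm clear and handed the job in; no verdict came back.

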